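# Lower the nail-tip stand to its tab

## Robot

A 7-joint arm with a two-finger parallel gripper is mounted at the origin on the work surface. World frame = base frame: x ahead of the robot, y to its left, z up, the work surface at z = 0. Lengths are in m, angles in rad, forces in N, time in s.
With the tool pointing down it reaches from about 0.425 to 0.925 m from the base axis. Payload 6.8 kg.
Tool frame: the origin (TCP) lies between the finger pads; the fingertips stand 17 mm ahead of it and the grasp point (between the pads) lies 2 mm behind it; z points along the fingers, x is the direction in which the jaws open and shut, and the axes are right-handed (so a half turn about z gives the same grasp; the last joint's range is limited). The gripper opens to 85 mm and grips with 20 to 120 N. Pads are 22 mm wide; open, the fingers measure 114 mm over their backs; the gripper's body (76 mm by 85 mm) begins 54 mm behind the grasp point. The pads swing forward as they close: fully open they stand 13 mm farther back than shut.
Start: joints at [-1.361, 0.477, 0.022, 1.555, -0.011, 1.109, -0.083], TCP at [0.211, 0.641, 0.248] pointing down, gripper open.
Joint ranges: [-2.96, 2.96], [-0.34, 2.1], [-1.41, 1.46], [0.24, 2.44], [-1.37, 4.51], [0.17, 1.92], [-2.96, 2.96]. Speed limits (rad/s): [2.39, 2.39, 3.14, 3.14, 3.14, 3.14, 3.14].

## Interface

Orientations are given as a unit quaternion [w, x, y, z].
In Python, from station import readout, read_camera, get_calibration, bot, models gives the robot as it stands.
- The arm moves only by the tool carry_out, never from a script. Its argument "deltas" is a list of rows, each a list of 2 entries, a list of its own where there are three numbers: the shift along the tool's x, y, z in cm, then the turn about the tool's z in degrees. A call has 1 to 10 rows; each row is the pose to reach, as a shift and turn from the pose measured when the call began, along the tool's axes at that moment; what a row does not reach only later rows make up. A row lasts 1/8 s, in which the tool goes at most 62.5 mm and 10.7 degrees, less where a joint would pass 70% of its speed; a pose out of reach is approached as far as the arm can. A call with a gripper value outside its range is refused whole. "hand" is the opening, from 0 (shut) to 1 (fully open), set as the call begins (left out, the last holds). The fingers move at their own pace and stop on an object; "newtons" is the grip in N (left out, the last holds). Time passes only in rows, so rows that repeat a pose let the fingers close. It gives the time, the measured TCP pose, the force and the opening at its end, in the units of the state.
- readout.get_obs(): the state, without advancing time (a new reading comes with each control period).
- read_camera(name): name is "scene" or "top" or "wrist"; returns the picture (400x640x3 uint8, red, green, blue); there is no depth.
- get_calibration(name): a dict with "fov_y" (degrees; the focal length in pixels is half the picture's height over the tangent of half this angle, whatever the lens; pixels are square), "cx", "cy" (the principal point, pixels), "world_from_camera" (4x4, takes a point from camera to world coordinates). Camera axes: x right, y down, z forward; pixel columns grow to the right and rows downward; lengths in m; the calibration is good to about 2 mm. A picture is of the moment at which its call begins: read the wrist's pose just before it. get_calibration takes no time and is no camera call; for the wrist camera it gives the pose at the moment of the call.
- bot.hand_in(): hands the job in, once; it reports no verdict.
Trained networks look in the newest picture that a camera, given by its name, has taken for a name from the list of things; names that differ only in an ending like _2 or _b are one class to them, and where a whole thing is asked for, a point or a joint stands for the part that bears it (a point fixed in the world has none). Each returns a list of dicts, best first, with "score" (0 to 1); they miss things now and then, are a little off and sometimes report something else, mostly with a low value. They report only what shows in the picture. A call takes as long as a camera call.
- models.spot_in(query, camera): "centre" ([row, column] in pixels, amid what is visible of it).
The state is a dict: "t": time; "q": joint angles; "joint_vel": joint speeds; "joint_torque": joint torques, N m; "eef_pos": TCP position; "tool_rot": TCP orientation; "contact_force": force on the tool from outside, world axes, zero at the start; "torque": the same for the moment, N m; "gripper_width": opening from 0.0 (shut) to 1.0 (fully open).
Only numpy, scipy, OpenCV 4.12 (cv2) and the standard library are available. Lean on these libraries where they do the work, as an engineer would, in place of code of your own. Each camera call takes 0.05 s, during which the arm holds its last target. There are 200 camera calls.

## Task

The tilting stand holds freshly painted, still wet nail tips. With the fingertips, press down on the rubber pad of a raised corner of its spring-backed plate until the black pointer stands on the red tab of the scale, then let go so that the plate stays there. Do not touch the wet nails or the pointer, do not move the tab, do not shift, tip or lift the stand, and leave the polish, pot, dish and brush where they are.

Things in the scene. Friction and masses are not known exactly. Their poses are not given: they have to be found in the camera images.
- stand: Tilting nail-tip stand, loose on rubber feet, 2.4 kg; white base 200 x 200 x 12 mm. Origin: centre of its underside; x from the near edge (robot's side) to the far edge, y left, z up. Axle along y at x = 0, z = 70 mm, between cheeks at y = +-88 mm. Right: black friction knob, out to y = -109 mm. Left: curved white scale about the axle, radius 102 mm, y = 92 to 110 mm; with pointer 177 mm high, y to 115 mm
- plate (a joint): Tilt of the pink plate (180 x 144 x 6 mm, rocks on the axle at its middle, top 4 mm above the axle when level). 0 level, negative = near edge raised, grows as it is pressed down, rad, -0.62 to 0.28. A spring pushes the near edge up and a friction brake holds the plate where it is left: about 6 to 8 N on a near pad lowers it, 2 to 4 N on a far pad raises the near edge again. The pointer is fixed to it
- tab (a joint): Position of the red tab on the scale, in the same angle as plate: the pointer stands on the middle of the tab when the two values are equal. Different in every run; it is set already and must not be moved
- pad_near_left (a point): Top centre of the black rubber thumb pad (24 mm across, 3 mm high) on the plate's near left corner, 74 mm from the axle towards the near edge and 55 mm left of the middle; moves with the plate. Axes: those of the plate, z square to its top face
- pad_near_right (a point): The same on the near right corner, the one away from the scale
- pad_far_left (a point): The same on the far left corner (74 mm beyond the axle)
- pad_far_right (a point): The same on the far right corner
- near_pads: The two black rubber pads on the near corners, raised at the start, on which the plate is pressed down; origin on the axle in the middle of the plate, not at the pads
- pointer_tip (a point): Inner end of the black needle, 4 mm wide, which reaches across the outer half of the scale strip, 105 mm from the axle; it leans to the far side while the near edge is up and stands upright when the plate is level
- tab_mark (a point): Middle of the outer edge of the red tab, 12 mm wide along the scale, which straddles the inner half of the strip, 105 mm from the axle; the pointer tip comes to this point when pointer and tab agree
- pointer: The black pointer arm and needle at the left of the stand; origin on the axle at the stand's middle; not to be touched
- tips: Eight wet nail tips, about 12 x 25 mm, in two rows of four on clear pegs on the plate between 27 mm before and 39 mm beyond the axle, 23 mm high above the plate's top face, across +-51 mm; origin on the axle in the middle of the plate
- polish: Red nail-polish bottle, 31 mm across, 75 mm high with conical cap; origin: centre of its underside; stands by the stand
- pot: Gel pot with black lid, 44 mm across, 32 mm high; origin: centre of its underside
- dish: Small open white dish, 52 mm across, 24 mm high; origin: centre of its underside
- brush: Yellow nail brush lying along its x axis, 150 mm long, 9 mm thick; origin near its middle, on the table

How it is judged:
On the way:
1. the fingertips press on the rubber pad of a raised (near) corner (contact force between the fingers and near_pads above 1 N), for 0.2 s.
At the end, for the whole second after the job is handed in: The plate is let go and at rest with the pointer within the width of the red tab (6 mm either side of its middle); stand and tab are where they were (within 10 mm), the stand flat on the table (distance between pointer_tip and tab_mark below 0.006 m and velocity of joint plate between -0.02 and 0.02 rad/s and distance of each of stand, tab_mark from where it was at the start of the episode below 0.01 m and angle between stand's own z axis and vertical below 0.03 rad); the robot touches nothing.
It fails at once if the wet nails are touched (contact force between any of the fingers, the arm and tips above 0.2 N).
It fails at once if the pointer is touched (contact force between any of the fingers, the arm and pointer above 0.2 N).
It fails at once if the tab is moved or the stand shifted by more than 10 mm (distance of any of tab_mark, stand from where it was at the start of the episode above 0.01 m).
It fails at once if the stand is tipped or lifted (angle between stand's own z axis and vertical above 0.05 rad).
It fails at once if polish, pot, dish or brush is moved by more than 15 mm or tipped (distance of any of polish, pot, dish, brush from where it was at the start of the episode above 0.015 m or angle between polish's own z axis and vertical above 0.3 rad).
It also fails if it takes over 35 s, if anything falls off the work surface, if the arm or the gripper's body presses on something with over 40 N, if the wrist force passes 120 N, or if a joint passes its speed limit or range.

## Working session

There is one attempt and no reset: what is moved stays moved. The work goes in short steps, Python scripts to look and compute and a tool call to move; the robot and the scene stay as the last step left them, time stands still between calls to the robot, and variables do not carry over. Pictures are saved under pics/ and viewed, about 8 in all and at most 12, crops included, and the job is handed in when it is done.

Besides the shell and the picture viewer there is one more tool, called after "Request:" as a command line: name --argument value ..., lists and objects as JSON in quotes. carry_out: Moves the arm, as the interface text tells. Its arguments: {"type":"object","properties":{"deltas":{"type":"array"},"hand":{"type":"number"},"newtons":{"type":"number"}},"required":["deltas"]}

```bash
mkdir -p pics; ls
python3 - <<'E'
from station import readout, read_camera, get_calibration, bot, models
import cv2,numpy as np
o=readout.get_obs(); print(o)
for c in ("scene","top"):
    im=read_camera(c); cv2.imwrite(f"pics/{c}0.png",im[...,::-1])
    k=get_calibration(c); print(c,k["fov_y"],k["cx"],k["cy"],np.round(k["world_from_camera"],3).tolist())
    for q in ("stand","pad_near_left","pad_near_right","pad_far_left","pad_far_right","pointer_tip","tab_mark","polish","pot","dish","brush"):
        print(q,[(np.round(d["centre"]).tolist(),round(d["score"],2)) for d in models.spot_in(q,c)[:3]])
print(readout.get_obs()["t"])
E
```

```text
pics
{'t': 0.0, 'q': array([-1.36106016,  0.47779282,  0.0223364 ,  1.55642313, -0.01149953,
        1.10931628, -0.0830982 ]), 'joint_vel': array([-0.00093563,  0.00022471,  0.00045668,  0.0006373 , -0.00045685,
       -0.0016958 ,  0.00014875]), 'joint_torque': array([-4.47925877e-04, -5.96452868e+01,  1.60805661e+00, -2.81191188e+01,
        1.25264993e-02,  9.30552604e-03,  1.46150126e-05]), 'eef_pos': array([0.21078223, 0.64066442, 0.24734248]), 'tool_rot': array([ 5.83539125e-04,  8.10088033e-01,  5.86307563e-01, -6.92683273e-04]), 'contact_force': array([ 0.14471873, -0.09536619,  0.4458757 ]), 'torque': array([ 0.01906878, -0.03567128,  0.00741808]), 'gripper_width': 0.9972629687293763}
scene 51.94522562925682 323.55740491118337 195.8401655951679 [[-0.418, 0.732, -0.538, 1.013], [0.908, 0.326, -0.263, 0.312], [-0.017, -0.599, -0.801, 0.767], [0.0, 0.0, 0.0, 1.0]]
stand [([188.0, 250.0], 0.82)]
pad_near_left [([180.0, 245.0], 0.64), ([189.0, 250.0], 0.24)]
pad_near_right [([180.0, 243.0], 0.72)]
pad_far_left [([181.0, 243.0], 0.71), ([145.0, 264.0], 0.19)]
pad_far_right [([180.0, 242.0], 0.69)]
pointer_tip [([171.0, 293.0], 0.48)]
tab_mark []
polish [([167.0, 176.0], 0.83), ([229.0, 363.0], 0.32)]
pot [([247.0, 199.0], 0.57)]
dish [([169.0, 324.0], 0.64)]
brush []
top 47.05679796814477 317.81409206986535 200.80254726557303 [[0.028, -0.981, 0.192, 0.389], [-1.0, -0.03, -0.009, 0.08], [0.014, -0.192, -0.981, 1.202], [0.0, 0.0, 0.0, 1.0]]
stand [([223.0, 383.0], 0.58)]
pad_near_left [([222.0, 387.0], 0.58)]
pad_near_right [([222.0, 385.0], 0.62)]
pad_far_left [([219.0, 384.0], 0.93)]
pad_far_right [([217.0, 388.0], 0.59)]
pointer_tip [([209.0, 340.0], 0.57)]
tab_mark []
polish [([221.0, 452.0], 0.56)]
pot [([162.0, 388.0], 0.71), ([220.0, 384.0], 0.16)]
dish [([271.0, 330.0], 0.69), ([218.0, 386.0], 0.43)]
brush [([223.0, 276.0], 0.71), ([223.0, 384.0], 0.53)]
1.2
```

View both.

Run:
```python
import cv2
t=cv2.imread("pics/top0.png")[130:300,250:480]; cv2.imwrite("pics/top0c.png",cv2.resize(t,None,fx=3.4,fy=3.4,interpolation=cv2.INTER_CUBIC))
t=cv2.imread("pics/scene0.png")[100:270,140:370]; cv2.imwrite("pics/scene0c.png",cv2.resize(t,None,fx=3.4,fy=3.4,interpolation=cv2.INTER_CUBIC))
```

```text
(no output)
```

View pics/top0c.png

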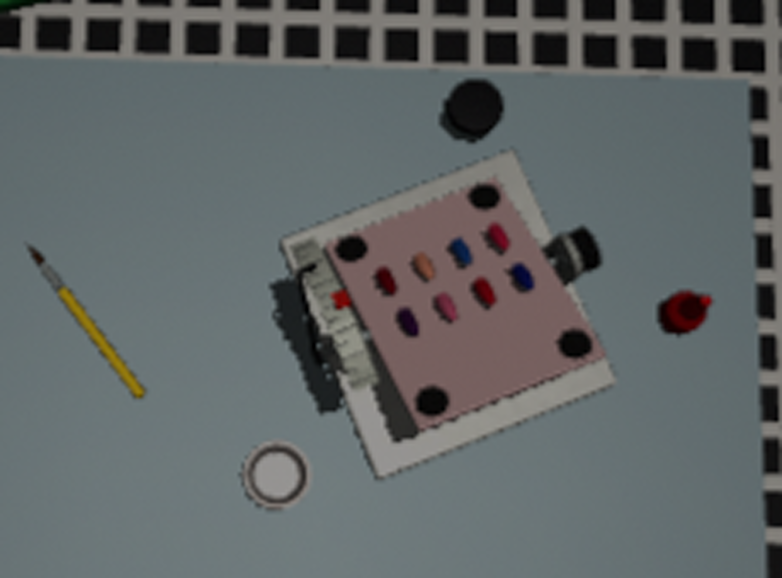

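View pics/scene0c.png

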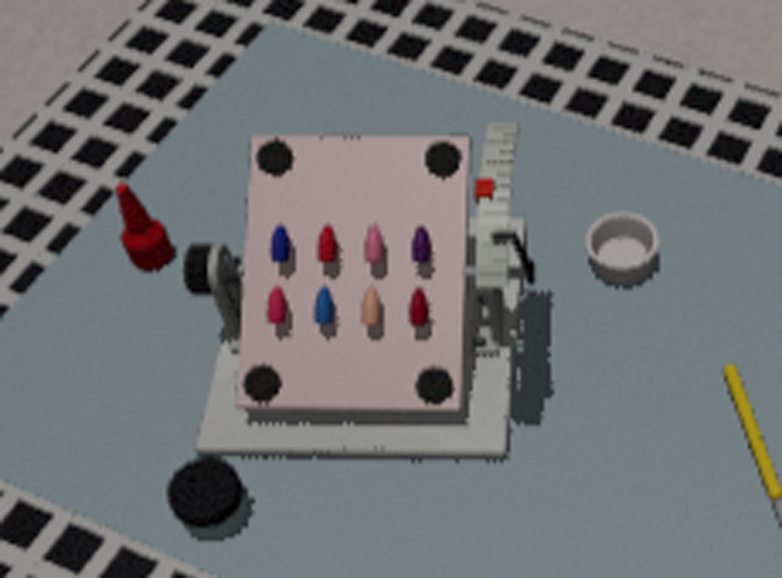

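```bash
cat > h.py <<'E'
import numpy as np,cv2
from scipy.optimize import least_squares
from station import readout, read_camera, get_calibration, bot, models
def proj(k,P):
    W=np.array(k["world_from_camera"]); p=(np.atleast_2d(P)-W[:3,3])@W[:3,:3]
    f=200/np.tan(np.radians(k["fov_y"]/2)); return np.c_[k["cx"]+f*p[:,0]/p[:,2],k["cy"]+f*p[:,1]/p[:,2]]
def rot(a,P): # plate frame (axle origin) -> stand
    P=np.atleast_2d(P).astype(float);x,y,z=P.T;return np.c_[x*np.cos(a)-z*np.sin(a),y,x*np.sin(a)+z*np.cos(a)+.07]
def world(s,P):
    x,y,z=np.atleast_2d(P).T;c,n=np.cos(s[2]),np.sin(s[2]);return np.c_[s[0]+c*x-n*y,s[1]+n*x+c*y,z]
PADS=np.array([[-74,55,7],[-74,-55,7],[74,55,7],[74,-55,7]])/1000.
BASE=np.array([[-100,100,12],[-100,-100,12],[100,100,12],[100,-100,12]])/1000.
TABC=np.array([0,.0965,.105]); TIP=np.array([0,.101,.105])
def blob(im,p,kind,r=6):
    x,y=np.round(p).astype(int); w=im[y-r:y+r+1,x-r:x+r+1].astype(float)
    if kind=="dark": m=np.clip(110-w.max(2),0,None)*(w.max(2)<90)
    else: m=np.clip(w[...,0]-1.8*np.maximum(w[...,1],w[...,2]),0,None)
    n,l,_,_=cv2.connectedComponentsWithStats((m>0).astype(np.uint8)); 
    c=l[r-1:r+2,r-1:r+2]; c=c[c>0]; m=m*(l==(np.bincount(c).argmax() if len(c) else 0))
    yy,xx=np.mgrid[y-r:y+r+1,x-r:x+r+1]; return np.array([(m*xx).sum(),(m*yy).sum()])/m.sum()
E
python3 - <<'E'
from h import *
ims={c:cv2.imread(f"pics/{c}0.png")[...,::-1] for c in("top","scene")}
off={"top":(250,130),"scene":(140,100)}
u=lambda c,L:np.array(L)/3.4+off[c]
pads={"top":u("top",[(432,402),(575,344),(351,249),(485,196)]),"scene":u("scene",[(443,160),(275,158),(434,385),(262,383)])}
tab={"top":u("top",(343,300)),"scene":u("scene",(485,187))}
tip={"top":u("top",(314,266)),"scene":u("scene",(500,234))}
base=u("top",[(380,477),(615,380),(282,243),(515,152)])
K={c:get_calibration(c) for c in ims}
for c in ims:
    b=np.array([blob(ims[c],p,"dark") for p in pads[c]]); print(c,(b-pads[c]).round(1).tolist()); pads[c]=b
    b=blob(ims[c],tab[c],"red");print((b-tab[c]).round(1));tab[c]=b
def res(s,full=False):
    r=[]
    for c in ims:
        r+=[proj(K[c],world(s,rot(s[3],PADS)))-pads[c],proj(K[c],world(s,rot(s[4],TABC)))-tab[c],.3*(proj(K[c],world(s,rot(s[3],TIP)))-tip[c])]
    r.append(.5*(proj(K["top"],world(s,BASE))-base))
    return np.concatenate(r).ravel()
f=least_squares(res,[.42,-.08,-.4,-.4,-.1]);s=f.x
print("stand",s.round(4).tolist());print(f.fun.reshape(-1,2).round(1).tolist())
np.save("s.npy",s)
print("pads",world(s,rot(s[3],PADS)).round(4).tolist()); print("NL/NR at tab",world(s,rot(s[4],PADS[:2])).round(4).tolist())
print("tip",world(s,rot(s[3],TIP)).round(3),"tab",world(s,rot(s[4],TIP)).round(3))
E
```

```text
top [[-0.5, -0.6], [-0.5, -0.4], [-0.4, -0.5], [-0.7, -0.2]]
[-0.8 -0.6]
scene [[-0.5, -0.5], [-0.4, -0.3], [-0.2, -0.1], [-0.3, -0.1]]
[-0.6 -0.1]
stand [0.5733, -0.097, 0.4075, -0.4795, -0.1975]
[[-0.4, -0.3], [-0.3, -0.4], [-0.4, -0.4], [-0.4, -0.4], [-1.2, -0.1], [-0.1, -0.1], [-0.4, -0.9], [-0.6, -0.8], [-0.4, -0.8], [-0.5, -0.8], [0.1, -0.6], [-1.0, -0.1], [-0.6, 0.4], [0.2, 0.3], [-0.8, -0.8], [-0.5, -0.9]]
pads [[0.4942, -0.0712, 0.1104], [0.5378, -0.1722, 0.1104], [0.6148, -0.0192, 0.0421], [0.6584, -0.1202, 0.0421]]
NL/NR at tab [[0.4862, -0.0747, 0.0914], [0.5298, -0.1757, 0.0914]]
tip [[0.578 0.015 0.163]] tab [[0.552 0.004 0.173]]
```

```bash
cat >> h.py <<'E'
from scipy.spatial.transform import Rotation as R
def delta(P):
    o=readout.get_obs(); q=o["tool_rot"]; M=R.from_quat([q[1],q[2],q[3],q[0]])
    return (M.inv().apply(np.atleast_2d(P)-o["eef_pos"])*100).round(2).tolist(), M.as_matrix().round(3).tolist()
E
python3 - <<'E'
from h import *
s=np.load("s.npy"); t=world(s,[[-.072,-.055,0]])[0]; print(t)
print(delta([[.42,.42,.25],[t[0],t[1],.25]]))
E
```

```text
[ 0.52901019 -0.17601469  0.        ]
([[-14.48, 26.77, -0.17], [-67.69, 55.76, -0.17]], [[0.313, 0.95, -0.0], [0.95, -0.313, 0.0], [0.0, -0.0, -1.0]])
```

Request:
carry_out --deltas '[[[-3,5.4,0],0],[[-6,10.8,0],0],[[-9,16,0],0],[[-12,21.5,0],0],[[-14.5,26.8,0],0],[[-20,29.7,0],-8],[[-25.3,32.6,0],-16],[[-30.7,35.5,0],-24],[[-36,38.4,0],-32],[[-41.3,41.3,0],-40]]' --hand 0

```text
t: 2.45
eef_pos: [0.4744, 0.1179, 0.2487]
tool_rot: [0.0, 0.559, 0.829, 0.0]
contact_force: [1.3, 0.4, -0.5]
gripper_width: 0.004
```

Run:
```python
from h import *
o=readout.get_obs();print(o["t"],o["eef_pos"],o["gripper_width"],o["q"].round(2))
s=np.load("s.npy"); t=world(s,[[-.072,-.055,0]])[0]
print(delta([[t[0],t[1],.25],[t[0],t[1],.14]]))
```

```text
2.45 [0.47444771 0.11789586 0.24869239] 0.004008208180026109 [-0.5   0.17  0.15  2.   -0.03  0.98  1.62]
([[-29.29, -5.98, -0.14], [-29.29, -5.99, 10.86]], [[-0.376, 0.927, 0.001], [0.927, 0.376, 0.0], [0.0, 0.001, -1.0]])
```

Request:
carry_out --deltas '[[[-5.8,-1.2,0],0],[[-11.7,-2.4,0],0],[[-17.5,-3.6,0],0],[[-23.4,-4.8,0],0],[[-29.3,-6,0],0],[[-29.3,-6,3],0],[[-29.3,-6,7],0],[[-29.3,-6,9.5],0],[[-29.3,-6,10.3],0],[[-29.3,-6,10.3],0]]'

```text
t: 3.7
eef_pos: [0.5291, -0.1762, 0.1458]
tool_rot: [0.0, 0.559, 0.829, 0.0]
contact_force: [0.1, 0.5, 0.8]
gripper_width: -0.003
```

Run:
```python
from h import *
o=readout.get_obs();print(o["t"],o["eef_pos"],o["contact_force"])
s=np.load("s.npy"); t=world(s,[[-.072,-.055,0]])[0]
print(delta([[t[0],t[1],.14]])[0])
a,b=read_camera("scene"),read_camera("top")
for n,i in(("scene1",a),("top1",b)): cv2.imwrite(f"pics/{n}.png",i[...,::-1])
a=cv2.imread("pics/scene1.png")[70:270,130:370];b=cv2.imread("pics/top1.png")[120:320,270:470]
cv2.imwrite("pics/c1.png",cv2.resize(np.hstack([a,b]),None,fx=1.8,fy=1.8,interpolation=cv2.INTER_CUBIC))
```

```text
3.7 [ 0.52909257 -0.17615301  0.14580477] [0.13822508 0.5098735  0.77627196]
[[0.02, -0.0, 0.58]]
```

View pics/c1.png

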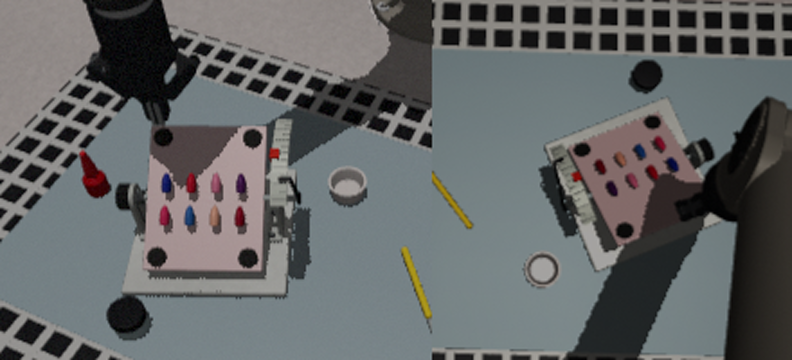

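Request:
carry_out --deltas '[[[0,0.3,0],0],[[0,0.6,0],0],[[0,0.6,0.6],0],[[0,0.6,1.1],0],[[0,0.6,1.4],0],[[0,0.6,1.7],0],[[0,0.6,2.0],0],[[0,0.6,2.3],0],[[0,0.6,2.6],0],[[0,0.6,2.6],0]]'

```text
t: 5.05
eef_pos: [0.5355, -0.1748, 0.1212]
tool_rot: [0.002, 0.559, 0.829, 0.001]
contact_force: [-0.6, -1.1, 4.2]
gripper_width: 0.002
```

```bash
cat > m.py <<'E'
from h import *
import sys
n=sys.argv[1]; s=np.load("s.npy"); o=readout.get_obs(); print(o["t"],o["eef_pos"],o["contact_force"])
ims={}
for c in("scene","top"):
    ims[c]=read_camera(c); cv2.imwrite(f"pics/{c}{n}.png",ims[c][...,::-1])
K={c:get_calibration(c) for c in ims}
# per visible pad (left ones and far right): track and solve for the plate angle, using offsets of first fit
a=s[3] if len(sys.argv)<3 else float(sys.argv[2])
i0={c:cv2.imread(f"pics/{c}0.png")[...,::-1] for c in ims}
for c in ims:
    for nm,j in(("NL",0),("NR",1),("FL",2),("FR",3)):
        try:
            d0=blob(i0[c],proj(K[c],world(s,rot(s[3],PADS[j])))[0],"dark")-proj(K[c],world(s,rot(s[3],PADS[j])))[0]
            b=blob(ims[c],proj(K[c],world(s,rot(a,PADS[j])))[0]+d0,"dark")
            f=least_squares(lambda q:proj(K[c],world(s,rot(q[0],PADS[j])))[0]+d0-b,[a]); print(c,nm,f.x.round(3),f.fun.round(1))
        except Exception as e: print(c,nm,"none")
    t=proj(K[c],world(s,rot(s[4],TABC)))[0]; print("tab shift px",(blob(ims[c],t,"red")-blob(i0[c],t,"red")).round(2))
x=ims["scene"][120:220,215:345]; y=ims["top"][180:260,310:440]
cv2.imwrite(f"pics/c{n}.png",cv2.resize(np.vstack([x,y])[...,::-1],None,fx=3.3,fy=3.3,interpolation=cv2.INTER_CUBIC)[:600])
E
python3 m.py 2 -.35
```

```text
5.05 [ 0.53552068 -0.1748122   0.1211793 ] [-0.58970539 -1.13639307  4.19337687]
scene NL [-0.377] [ 0. -0.]
scene NR [-0.387] [-0.3  0.3]
scene FL [-0.362] [-0.1  0. ]
scene FR [-0.348] [ 0. -0.]
tab shift px [-0.13 -0.  ]
top NL [-0.314] [-0.5  0. ]
top NR [-0.376] [-0.4 -0. ]
top FL [-0.339] [ 0. -0.]
top FR [-0.346] [-0. -0.]
tab shift px [ 0.04 -0.01]
```

Request:
carry_out --deltas '[[[0,0,0.4],0],[[0,0,0.7],0],[[0,0,1.0],0],[[0,0,1.2],0],[[0,0,1.2],0]]'

```text
t: 5.78
eef_pos: [0.5351, -0.1755, 0.1093]
tool_rot: [0.001, 0.559, 0.829, 0.0]
contact_force: [-1.9, -0.5, 5.2]
gripper_width: 0.001
```

```bash
python3 m.py 3 -.23
```

```text
5.775 [ 0.53509878 -0.17552327  0.10933964] [-1.91554897 -0.46639666  5.1601692 ]
scene NL [-0.234] [ 0.3 -0.1]
scene NR [-0.244] [-0.  0.]
scene FL [-0.211] [-0.  0.]
scene FR [-0.209] [ 0.1 -0.1]
tab shift px [-0.08 -0.  ]
top NL [-0.173] [-0.9 -0.1]
top NR [-0.242] [0.4 0.1]
top FL [-0.183] [0. 0.]
top FR [-0.194] [0.1 0.1]
tab shift px [-0.13  0.02]
```

View pics/c3.png

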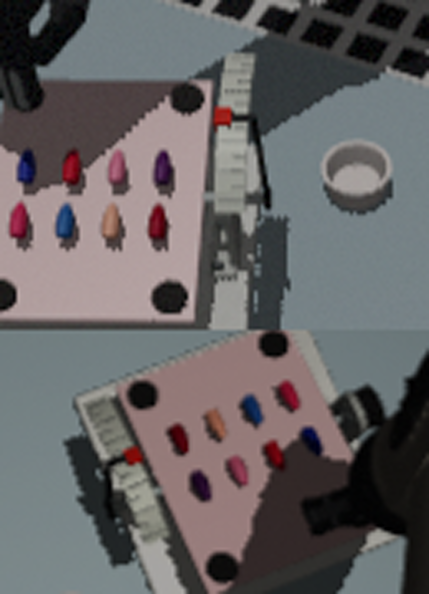

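The crop shows the black needle (about (243,118) scene, (118,458) top) in line with the red tab ((222,116), (134,456)). I'll let go and check for spring-back.

Request:
carry_out --deltas '[[[0,0,-0.5],0],[[0,-0.2,-1.5],0],[[0,-0.5,-4],0],[[0,-0.5,-8],0],[[0,-0.5,-13],0],[[-3,-0.5,-15],0],[[-8,-0.5,-15],0],[[-14,-0.5,-15],0],[[-14,-0.5,-15],0],[[-14,-0.5,-15],0]]'

```text
t: 7.12
eef_pos: [0.5824, -0.3066, 0.2595]
tool_rot: [0.001, 0.559, 0.829, 0.001]
contact_force: [0.7, 0.6, 0.2]
gripper_width: -0.0
```

```bash
python3 m.py 4 -.21
```

```text
7.125 [ 0.58237748 -0.30656519  0.25950929] [0.70792494 0.62209326 0.17357803]
scene NL [-0.196] [-0.1  0. ]
scene NR [-0.199] [ 0.1 -0.1]
scene FL [-0.211] [-0.  0.]
scene FR [-0.208] [ 0.1 -0.1]
tab shift px [0.01 0.  ]
top NL [-0.209] [0.1 0. ]
top NR [-0.211] [0.1 0. ]
top FL [-0.182] [0. 0.]
top FR [-0.193] [0.1 0. ]
tab shift px [-0.13  0.02]
```

View pics/c4.png

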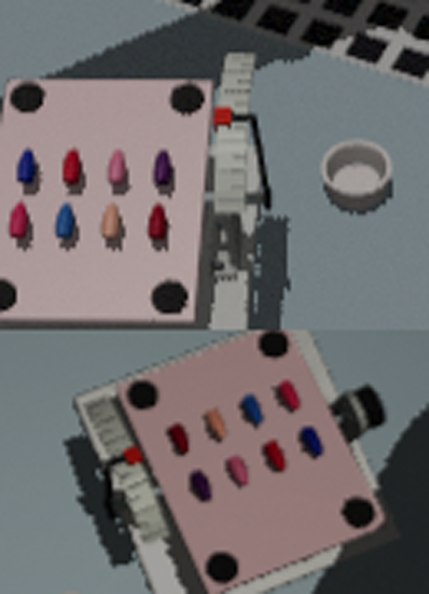

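The released plate stays at about -0.20 rad (the tab is at about -0.198), with the needle on the tab at (222,116) in the scene crop and (134,456) in the top one. The tab hasn't moved, so I'm handing in.

```bash
python3 -c "
from station import bot; print(bot.hand_in())"
```

```text
the job is handed in; nothing more can be done
None
```

I pressed the near right pad down with the closed fingertips in two steps (about 4–5 N measured), until the pointer stood on the red tab. Then I lifted off, moved clear and handed in at about 7 s; no verdict was reported.

- **Pointer:** after letting go, the plate angle read -0.18 to -0.21 rad across the four pads and two cameras, averaging about -0.20. The tab is at about -0.198. The allowed difference is 0.057 rad, and both pictures show the needle on the tab.
- **Stand and tab:** the tab shifted by no more than 0.13 px in the pictures, and the pads still fit the stand's starting pose, so neither moved noticeably.
- **Other items:** the fingers stayed clear of the nails and the pointer in the pictures. I didn't measure the polish, pot, dish and brush again at the end, but the arm passed well clear of them.
- **Disagreement:** while the fingers were pressing, the near left pad in the top view differed from the other readings by about 0.06 rad, probably from shadow. After release it agreed.

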